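# Fit the reamer on the citrus press and run it by pressing

## Robot

A 6-joint arm with a two-finger parallel gripper is mounted at the origin on the work surface. World frame = base frame: x ahead of the robot, y to its left, z up, the work surface at z = 0. Lengths are in m, angles in degrees, forces in N, time in s.
With the tool pointing down it reaches from about 0.375 to 0.9 m from the base axis. Payload 3.1 kg.
Tool frame: the origin (TCP) lies where the fingers leave the gripper's body, on its centre line; the fingertips stand 70 mm ahead of it and the grasp point (between the pads) lies 51 mm ahead of it; z points along the fingers, y is the line along which they close (so a half turn about z gives the same grasp; the last joint's range is limited). The gripper opens to 87 mm and grips with 3 to 60 N. Pads are 19 mm wide; open, the fingers measure 117 mm over their backs; the gripper's body (75 mm by 190 mm) begins 51 mm behind the grasp point.
Start: joints at [-75.716, 30.224, 82.088, -0, 67.689, -10.227], TCP at [0.259, -0.569, 0.292] pointing down, gripper open.
Joint ranges: [-176.69, 176.69], [-43.24, 126.21], [12.49, 139.97], [-82, 262], [0, 151.66], [-163.58, 163.58]. Speed limits (degrees/s): [159.86, 159.86, 180, 180, 180, 180].

## Interface

Orientations are given as a 3x3 rotation matrix whose columns are the frame's x, y, z axes.
In Python, from rig import readout, capture, calibration, bot, look_for gives the robot as it stands. The module is installed in compiled form; this text tells all that it offers.
- The arm moves only by the shell command python3 -m pendant 'ROWS'. ROWS is JSON, a list of rows, each a list of 7 numbers: the shift along the tool's x, y, z normalised to -1 to 1, where 1 is 200 mm, then the turn, a rotation vector about the tool's x, y, z normalised to -1 to 1, where 1 is 180 degrees, then the closure, from -1 (fully open) to 1 (shut). In form: [[dx, dy, dz, ax, ay, az, grip], ...]. A call has 1 to 8 rows; each row is the pose to reach, as a shift and turn from the pose commanded when the call began, along the tool's axes at that moment, turning the shorter way round; what a row does not reach only later rows make up. A row lasts 1/10 s, in which the tool goes at most 50 mm and 8.59 degrees, less where a joint would pass 70% of its speed; a pose out of reach is approached as far as the arm can. A call with a number of a shift or a turn outside -1 to 1 is refused whole. A call with a gripper value outside its range is refused whole. The fingers move at their own pace and stop on an object; the grip force is fixed at half the most. Time passes only in rows, so rows that repeat a pose let the fingers close. It gives the time, the measured TCP pose, the force, the opening and the grip force at its end, in the units of the state.
- readout.read_state(): the state, without advancing time (a new reading comes with each control period).
- capture(name): name is "side" or "top" or "wrist"; returns (picture, depth): 480x640x3 uint8, red, green, blue; 480x640 float32, m along the optical axis (not along the pixel's ray), 0 where there is no reading.
- calibration(name): a dict with "mtx" (3x3 intrinsics, pixels), "T" (4x4, takes a point from camera to world coordinates); the wrist camera has in their place "mount" (4x4, takes a point from camera to tool coordinates, whose origin is the TCP and whose axes are the flange's). Camera axes: x right, y down, z forward; pixel columns grow to the right and rows downward; lengths in m; the calibration is good to about 2 mm. The wrist camera is an equidistant fisheye: a pixel r from the principal point sees the ray r / f radians off the axis. A picture is of the moment at which its call begins: read the wrist's pose just before it. calibration takes no time and is no camera call.
- bot.hand_in(): hands the job in; it is judged then, once.
Trained networks look in the newest picture that a camera, given by its name, has taken for a name from the list of things; names that differ only in an ending like _2 or _b are one class to them, and where a whole thing is asked for, a point or a joint stands for the part that bears it (a point fixed in the world has none). Each returns a list of dicts, best first, with "conf" (0 to 1); they miss things now and then, are a little off and sometimes report something else, mostly with a low value. They report only what shows in the picture. A call takes as long as a camera call. They do not tell look-alikes from the thing itself.
- look_for(thing, camera): "extent" ([left, top, right, bottom] in pixels, round what is visible of it).
The state is a dict: "time_s": time; "joint_positions": joint angles; "qvel": joint speeds; "tau": joint torques, N m; "position": TCP position; "tcp_rot": TCP orientation; "force": force on the tool from outside, world axes, zero at the start; "moment": the same for the moment, N m; "opening": opening from 0.0 (shut) to 1.0 (fully open); "grasp_force": force on a finger pad.
Only numpy, scipy, OpenCV 4.12 (cv2) and the standard library are available. Lean on these libraries where they do the work, as an engineer would, in place of code of your own. Each camera call takes 0.05 s, during which the arm holds its last target. There are 200 camera calls.

## Task

Take the orange reamer cone from the aluminium tray and fit it on the citrus press: lower it over the drive shaft, turn it until the splines mesh, and slide it fully home without forcing it. Then push it down, as for juicing, until the sprung shaft is all the way in against its switch, and finish like that: the gripper still holding the cone and still pressing. Leave the tumbler, the dish with its marble and the key tag holder where they are.

Things in the scene. Friction and masses are not known exactly. Their poses are not given: they have to be found in the camera images.
- reamer: Orange plastic reamer cone, about 90 g, upright on the tray's upper tier. Cylindrical skirt 54 mm across, 30 mm high (hold it here), ribbed dome up to 62 mm. Origin: centre of the underside, z up. A 25 mm bore, 30 mm deep, opens below; 4 inward teeth leave 4 grooves along its +x, +y, -x, -y axes, under the dome's 4 broad white ribs. Fits at any quarter turn.
- shaft_seat (a point): Centre of the top of the white collar (34 mm across) at the drive shaft's foot: the reamer's underside rests here when home. z up, moves with the shaft. Above it four black splines 7 mm wide, 20 mm high, 22 mm tip to tip, lie along its +x, +y, -x, -y axes. Teeth caught on the spline tops hold the reamer's underside 16 mm above here; within about 6 degrees of true it drops in.
- shaft (a joint): How far the drive shaft is pushed down (m), 0 at rest, 0.004 fully in against its stop. A spring resists: it starts to move at about 4.5 N and is fully in at about 7.5 N.
- press: Citrus press, fixed, steel motor base and white bowl with a grey slotted strainer. Origin: centre of the underside, on the shaft axis; the spout points along its -x. Bowl rim 154 mm across, 140 mm inside at the strainer, 140 mm high; strainer floor at 115 mm; the collar top (shaft_seat) at 125 mm.
- tray: Two-tier aluminium tray on a drawer base, fixed, 180 mm along its x and 240 mm along its y. Origin: centre of the underside. The upper tier's floor is 75 mm up, its rim 90 mm up and 3 mm thick. The drawer in the base stays shut.
- tumbler: Glass tumbler, 64 mm across, 82 mm high, standing under the spout of the press. Origin: centre of the underside. Not to be disturbed.
- dish: Bone-coloured ceramic dish, 100 mm across, 28 mm high, on the low oak shelf (70 mm high, on the far side). Origin: centre of the underside. Not to be disturbed.
- marble_center (a point): Centre of the green glass marble, 20 mm across, lying in the dish. Not to be disturbed.
- key_holder: Blue plastic key tag holder, 110 mm along its y, 45 mm deep, 68 mm high, on the low oak shelf. Origin: centre of the underside. Not to be disturbed.
- reamer_teeth (a point): Point on the reamer's axis, 4 mm above its underside, where the bore's four teeth begin: each 4.5 mm wide, halfway between the grooves, their tips on a 17 mm circle. Axes as the reamer's.
- shaft_tip (a point): Top of the drive shaft's steel nose, 27 mm above shaft_seat. The nose is 7 mm across here and widens to 13 mm at the spline tops, 7 mm lower; it guides the bore to the middle. The geared motor holds the shaft against turning (it gives way only above about 0.4 N m).
There are look-alikes about, which are no part of the job. What is meant by the reamer is not black or green, and is the smaller of those in its own colour.

How it is judged (in metres and radians):
On the way, in this order (a step that is already met when the one before it is completed fails the run):
1. the reamer is lifted off the tray in the gripper (z of reamer in the frame of tray above 0.105 m and contact force between the fingers and reamer above 1 N), for 0.1 s.
2. the reamer is slid home on the splined shaft (z of reamer in the frame of shaft_seat below 0.0025 m and horizontal distance between reamer and shaft_seat below 0.004 m), for 0.2 s.
At the end, for the whole second after the job is handed in: The reamer is meshed and home on the shaft (underside within 2.5 mm of the collar, within 4 mm of the axis, upright within about 6 degrees), the shaft is pushed in by more than 3 of its 4 mm with more than 4 N between the reamer and the press, and the fingers still hold the reamer (all of step 2 and z of reamer in the frame of shaft_seat above -0.0025 m and angle between reamer's own z axis and vertical below 0.1 rad and value of joint shaft above 0.003 m and contact force between reamer and press above 4 N and contact force between the fingers and reamer above 2 N); the arm keeps its last pose, push and grip.
It fails at once if the reamer is forced on the press with more than 60 N (contact force between reamer and press above 60 N).
It fails at once if the tumbler is shifted or tipped (distance of tumbler from where it was at the start of the episode above 0.02 m or angle between tumbler's own z axis and vertical above 0.3 rad).
It fails at once if the dish is shifted or the marble leaves it (distance of dish from where it was at the start of the episode above 0.02 m or distance between marble_center and dish above 0.06 m).
It fails at once if the key tag holder is shifted or tipped (distance of key_holder from where it was at the start of the episode above 0.02 m or angle between key_holder's own z axis and vertical above 0.3 rad).
It also fails if it takes over 58 s, if anything falls off the work surface, if the arm or the gripper's body presses on something with over 40 N, if the wrist force passes 120 N, or if a joint passes its speed limit or range.

## Working session

There is one attempt and no reset: what is moved stays moved. The work goes in short steps, Python scripts to look and compute and a shell command to move; the robot and the scene stay as the last step left them, time stands still between calls to the robot, and variables do not carry over. Pictures are saved under pics/ and viewed, at most 10 in all, crops included, and the job is handed in when it is done.

```bash
mkdir -p pics
cat > h.py <<'E'
import numpy as np, cv2
from rig import readout, capture, calibration, bot, look_for
def save(n,im): cv2.imwrite('pics/'+n,im[:,:,::-1])
def world(cam,depth):
    c=calibration(cam); K=np.array(c['mtx']); T=np.array(c['T'])
    v,u=np.mgrid[0:480,0:640]
    P=np.stack([(u-K[0,2])/K[0,0]*depth,(v-K[1,2])/K[1,1]*depth,depth],-1)
    return P@T[:3,:3].T+T[:3,3]
def wworld(depth,s):
    c=calibration('wrist'); K=np.array(c['mtx']); M=np.array(c['mount'])
    v,u=np.mgrid[0:480,0:640]
    x=(u-K[0,2])/K[0,0]; y=(v-K[1,2])/K[1,1]; r=np.hypot(x,y)+1e-9
    t=np.tan(np.minimum(r,1.5))
    P=np.stack([x/r*t*depth,y/r*t*depth,depth],-1)
    P=P@M[:3,:3].T+M[:3,3]
    return P@np.array(s['tcp_rot']).T+np.array(s['position'])
E
python3 - <<'E'
from h import *
np.set_printoptions(precision=3,suppress=True)
s=readout.read_state(); print(s)
ims=[]
for c in ['top','side']:
    im,d=capture(c); np.savez(c+'.npz',im=im,d=d); save(c+'.png',im)
    W=world(c,d)
    for n in ['reamer','press','tray','tumbler','shaft_seat']:
        for o in look_for(n,c)[:4]:
            e=o['extent']; u,v=int((e[0]+e[2])/2),int((e[1]+e[3])/2)
            print(c,n,round(o['conf'],2),np.round(e),W[v,u] if d[v,u]>0 else None)
for c in ['top','wrist']: print(calibration(c))
E
```

```text
{'time_s': 0.0, 'joint_positions': array([-75.714,  30.277,  82.157,   0.   ,  67.688, -10.229]), 'qvel': array([ 0.001,  0.035,  0.003, -0.039, -0.005,  0.026]), 'tau': array([  0.   , -44.004, -17.659,   0.063,   0.058,  -0.   ]), 'position': array([ 0.259, -0.568,  0.291]), 'tcp_rot': array([[ 0.91 ,  0.415, -0.001],
       [ 0.415, -0.91 ,  0.002],
       [ 0.   , -0.002, -1.   ]]), 'force': array([-0.067,  0.192,  0.167]), 'moment': array([ 0.014, -0.056,  0.027]), 'grasp_force': 0.0, 'opening': 1.0000053399696958}
top reamer 0.91 [184. 324. 220. 361.] [0.327 0.336 0.084]
top reamer 0.85 [284. 257. 310. 283.] [0.484 0.115 0.133]
top reamer 0.79 [178. 253. 216. 282.] [0.495 0.344 0.08 ]
top reamer 0.68 [192. 179. 215. 202.] [0.675 0.332 0.057]
top press 0.79 [398. 215. 474. 297.] [ 0.507 -0.19   0.126]
top tray 0.7 [222. 218. 344. 320.] [0.485 0.149 0.111]
top tumbler 0.8 [398. 288. 431. 312.] [ 0.406 -0.157  0.011]
top tumbler 0.73 [283. 262. 307. 287.] [0.473 0.119 0.142]
top shaft_seat 0.6 [429. 245. 442. 256.] [ 0.518 -0.185  0.144]
side reamer 0.96 [328. 244. 361. 286.] [0.4
[... 446 characters left out ...]
at 0.48 [344. 162. 359. 179.] [ 0.519 -0.183  0.144]
side shaft_seat 0.16 [384. 201. 414. 245.] [ 0.407 -0.122  0.061]
{'mtx': array([[587.573,   0.   , 318.536],
       [  0.   , 587.573, 237.62 ],
       [  0.   ,   0.   ,   1.   ]]), 'T': array([[-0.025, -0.997,  0.07 ,  0.462],
       [-1.   ,  0.025, -0.003,  0.07 ],
       [ 0.001, -0.07 , -0.998,  1.415],
       [ 0.   ,  0.   ,  0.   ,  1.   ]])}
{'mtx': array([[371.648,   0.   , 321.406],
       [  0.   , 371.648, 246.447],
       [  0.   ,   0.   ,   1.   ]]), 'mount': array([[-0.   , -0.965, -0.262,  0.073],
       [ 1.   , -0.001,  0.001, -0.   ],
       [-0.001, -0.262,  0.965, -0.092],
       [ 0.   ,  0.   ,  0.   ,  1.   ]])}
```

View pics/top.png

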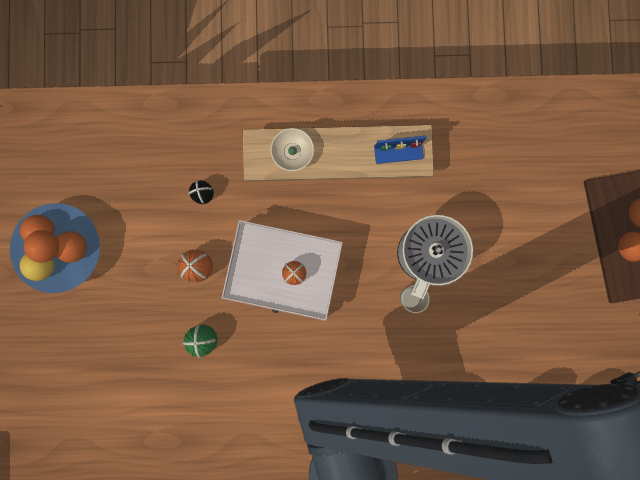

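View pics/side.png

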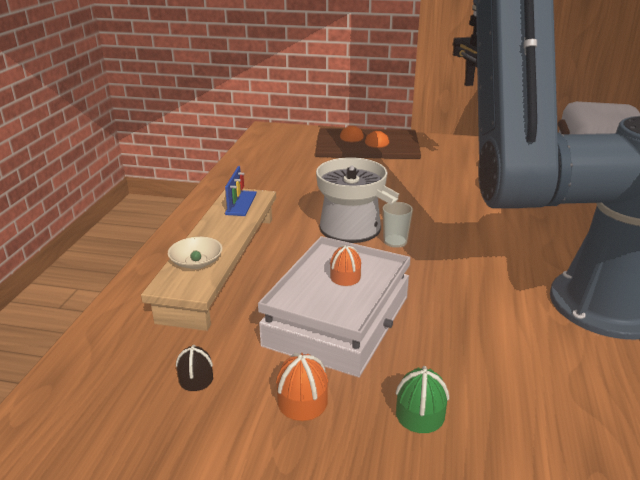

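The reamer is the small orange cone on the tray, at about (293, 272) in the top view. The larger orange one at (195, 266) is the look-alike. The press's shaft shows at (437, 250). I'll look at the press from close up on the way.

```bash
python3 -m pendant '[[0.1,-0.06,0,0,0,0,-1],[0.3,-0.18,0,0,0,0,-1],[0.5,-0.3,0,0,0,0,-1],[0.7,-0.42,0,0,0,0,-1],[0.9,-0.55,0,0,0,0,-1],[0.98,-0.6,0,0,0,0,-1]]' && python3 -m pendant '[[0.12,-0.07,0,0,0,0,-1],[0.3,-0.18,0,0,0,0,-1],[0.5,-0.3,0,0,0,0,-1],[0.7,-0.42,0,0,0,0,-1],[0.9,-0.55,0,0,0,0,-1],[0.98,-0.6,0,0,0,0,-1],[0.98,-0.6,0,0,0,0,-1],[0.98,-0.6,0,0,0,0,-1]]'
cat > wl.py <<'E'
import sys
from h import *
np.set_printoptions(precision=3,suppress=True)
n=sys.argv[1]; s=readout.read_state(); print(s['time_s'],s['position'],s['tcp_rot'],s['force'])
im,d=capture('wrist'); np.savez(n+'.npz',im=im,d=d,p=s['position'],R=s['tcp_rot']); save(n+'.png',im)
W=wworld(d,s)
for t in sys.argv[2:]:
    for o in look_for(t,'wrist')[:2]:
        e=o['extent']; u,v=int((e[0]+e[2])/2),int((e[1]+e[3])/2)
        print(t,round(o['conf'],2),np.round(e),W[v,u] if d[v,u]>0 else None)
E
python3 wl.py w1 shaft_seat press shaft_tip
```

```text
time_s: 1.2
position: [0.3892, -0.3741, 0.2923]
tcp_rot: [[0.909, 0.418, -0.0], [0.418, -0.909, 0.002], [0.001, -0.002, -1.0]]
force: [-0.5, -0.8, -0.2]
opening: 1.001
grasp_force: 0.0
time_s: 2.0
position: [0.5164, -0.1876, 0.2923]
tcp_rot: [[0.909, 0.416, -0.0], [0.416, -0.909, -0.001], [-0.0, 0.001, -1.0]]
force: [-0.6, 0.0, -0.6]
opening: 0.999
grasp_force: 0.0
2.0 [ 0.516 -0.188  0.292] [[ 0.909  0.416 -0.   ]
 [ 0.416 -0.909 -0.001]
 [-0.     0.001 -1.   ]] [-0.634  0.013 -0.561]
shaft_seat 0.76 [304. 222. 352. 270.] [ 0.526 -0.188  0.144]
press 0.71 [218. 142. 436. 314.] [ 0.533 -0.185  0.123]
shaft_tip 0.95 [306. 226. 349. 268.] [ 0.525 -0.188  0.146]
```

View pics/w1.png

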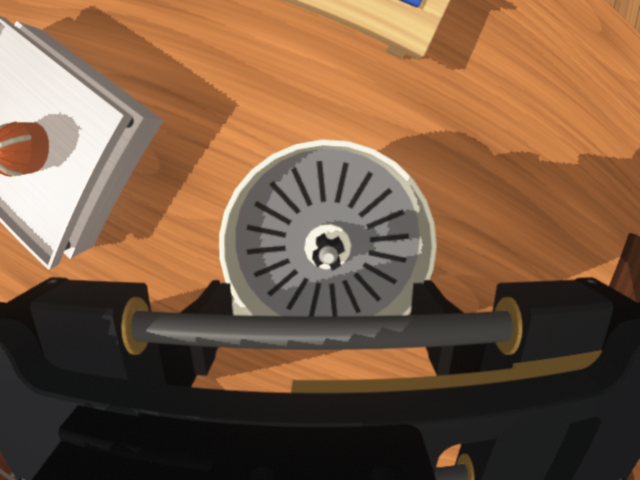

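The wrist view shows the press centred at (328, 230), with the black splines and steel nose at about (328, 250). I'll rectify it at spline-top height to get the centre and yaw.

```bash
cat >> h.py <<'E'
def proj(P,p,R):
    c=calibration('wrist'); K=np.array(c['mtx']); M=np.array(c['mount'])
    Q=(np.asarray(P)-p)@R; Q=(Q-M[:3,3])@M[:3,:3]
    r=np.hypot(Q[...,0],Q[...,1])+1e-9; t=np.arctan2(r,Q[...,2])
    return np.stack([K[0,0]*Q[...,0]/r*t+K[0,2],K[1,1]*Q[...,1]/r*t+K[1,2]],-1)
def rect(f,cx,cy,z,half,n=560):
    # image: right=+x world, up=+y world
    g=np.linspace(-half,half,n); X,Y=np.meshgrid(cx+g,cy-g)
    m=proj(np.stack([X,Y,np.full_like(X,z)],-1),f['p'],f['R']).astype(np.float32)
    return cv2.remap(f['im'],m[...,0],m[...,1],cv2.INTER_CUBIC)
def circ(P):
    A=np.c_[2*P,np.ones(len(P))]; s=np.linalg.lstsq(A,(P**2).sum(1),rcond=None)[0]
    return s[0],s[1],np.sqrt(s[2]+s[0]**2+s[1]**2)
E
python3 - <<'E'
from h import *
np.set_printoptions(precision=4,suppress=True)
f=np.load('w1.npz'); s=dict(position=f['p'],tcp_rot=f['R'])
W=wworld(f['d'],s); im=f['im'].astype(int)
r=np.hypot(W[...,0]-.52,W[...,1]+.187)
ok=(f['d']>0)
rim=ok&(r<.085)&(r>.06)&(W[...,2]>.134)&(W[...,2]<.146)
P=W[rim][:,:2]; print('rim',circ(P),len(P), W[rim][:,2].mean())
t=ok&(r<.03)&(W[...,2]>.1475)
print('nose',W[t].mean(0),t.sum(),W[t][:,2].max())
t=ok&(r<.03)&(W[...,2]>.14)&(W[...,2]<.147)
print('spl',W[t].mean(0),t.sum())
t=ok&(r<.03)&(W[...,2]>.118)&(W[...,2]<.132)&(im.min(-1)>140)
print('collar',W[t].mean(0),t.sum(),circ(W[t][:,:2]))
a=rect(f,.52,-.187,.145,.022); np.save('rect1.npy',a)
save('r1.png',a)
E
```

```text
rim (np.float64(0.5206268023063095), np.float64(-0.19058734828239013), np.float64(0.07371819085733587)) 3123 0.13837179665927624
nose [ 0.5413 -0.1778  0.3298] 20738 0.34560161446442955
spl [ 0.521  -0.1902  0.1441] 448
collar [ 0.5236 -0.1885  0.1241] 777 (np.float64(0.5198657737367037), np.float64(-0.19101830251249624), np.float64(0.014075919762299171))
```

View pics/r1.png

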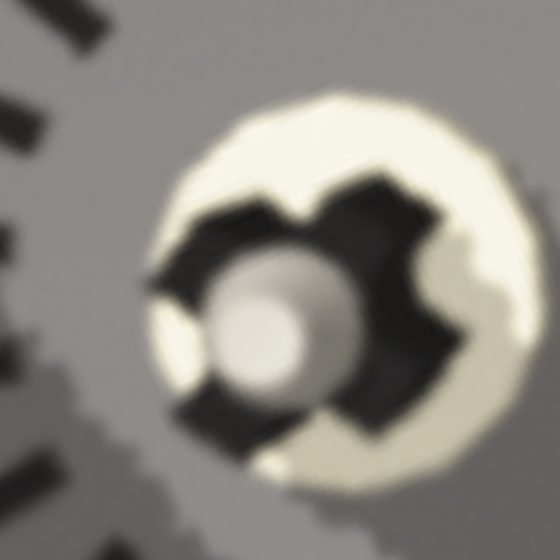

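The rectified crop puts the nose base at (285, 328), which gives an axis at about (0.5204, -0.1908) and agrees with the rim fit. I'll fit the spline yaw to the black silhouette, and move on to the tray meanwhile.

```bash
cat > fit.py <<'E'
from h import *
f=np.load('w1.npz'); a=rect(f,.52,-.187,.145,.022)
mask=(a.max(-1)<75); yy,xx=np.mgrid[:560,:560]; mask&=(np.hypot(xx-330,yy-310)<195)
c=calibration('wrist'); M=np.array(c['mount']); cam=f['R']@M[:3,3]+f['p']
def sil(cx,cy,yaw,bl=0):
    m=np.zeros((560,560),np.uint8)
    def draw(P,z,v):
        P=np.c_[P,np.full(len(P),z)]; k=(.145-z)/(cam[2]-z)
        Q=P[:,:2]+(cam[:2]-P[:,:2])*k
        px=np.c_[(Q[:,0]-.52)*559/.044+279.5,279.5-(Q[:,1]+.187)*559/.044]
        cv2.fillPoly(m,[np.round(px*16).astype(np.int32)],v,shift=4)
    th=np.linspace(0,2*np.pi,40); C=np.c_[np.cos(th),np.sin(th)]
    for z in np.linspace(.125,.145,11):
        draw(C*.0075+[cx,cy],z,1)
        for q in (0,90):
            t=np.radians(yaw+q); R=np.array([[np.cos(t),-np.sin(t)],[np.sin(t),np.cos(t)]])
            draw(np.array([[-11,-3.5],[11,-3.5],[11,3.5],[-11,3.5]])/1e3@R.T+[cx,cy],z,1)
    for z in np.linspace(.145,.152,8): draw(C*(.0065-.003*(z-.145)/.007)+[cx,cy],z,0)
    return m>0
best=[]
for yaw in range(0,90,3):
    for dx in np.arange(-2,2.1,1):
        for dy in np.arange(-2,2.1,1):
            m=sil(.5204+dx/1e3,-.1906+dy/1e3,yaw); best.append(((m&mask).sum()/(m|mask).sum(),yaw,dx,dy))
best.sort(reverse=True); b=best[0]; print(best[:3])
r=[]
for yaw in np.arange(b[1]-4,b[1]+4.1,1):
    for dx in b[2]+np.arange(-.9,.91,.3):
        for dy in b[3]+np.arange(-.9,.91,.3):
            m=sil(.5204+dx/1e3,-.1906+dy/1e3,yaw); r.append(((m&mask).sum()/(m|mask).sum(),yaw,.5204+dx/1e3,-.1906+dy/1e3))
r.sort(reverse=True); print(r[:4])
E
python3 fit.py
python3 - <<'E'
from h import *
f=np.load('w1.npz'); p=f['p']; R=f['R']
print('to reamer, tool mm', (np.array([.484,.118,.292])-p)@R*1000)
E
```

```text
[(np.float64(0.7176273821582531), 54, np.float64(0.0), np.float64(0.0)), (np.float64(0.7150165442470607), 57, np.float64(0.0), np.float64(0.0)), (np.float64(0.7067764407853071), 51, np.float64(0.0), np.float64(0.0))]
[(np.float64(0.7270382813609048), np.float64(54.0), np.float64(0.5201), np.float64(-0.1906)), (np.float64(0.7268519611778874), np.float64(56.0), np.float64(0.5201), np.float64(-0.1906)), (np.float64(0.7267467944933764), np.float64(55.0), np.float64(0.5201), np.float64(-0.1906)), (np.float64(0.7244847368793824), np.float64(54.0), np.float64(0.5201), np.float64(-0.1909))]
to reamer, tool mm [ 9.76602436e+01 -2.91387960e+02  1.09446489e-01]
```

Splines lie at about 55° (mod 90) and the axis is at (0.5203, -0.1907). Next I'll look over the reamer.

```bash
python3 -m pendant '[[0.03,-0.09,0,0,0,0,-1],[0.1,-0.3,0,0,0,0,-1],[0.17,-0.5,0,0,0,0,-1],[0.235,-0.7,0,0,0,0,-1],[0.29,-0.86,0,0,0,0,-1],[0.3,-0.9,0,0,0,0,-1]]' && python3 -m pendant '[[0.03,-0.09,0,0,0,0,-1],[0.1,-0.3,0,0,0,0,-1],[0.17,-0.5,0,0,0,0,-1],[0.19,-0.56,0,0,0,0,-1],[0.19,-0.56,0,0,0,0,-1],[0.19,-0.56,0,0,0,0,-1]]'
python3 wl.py w2 reamer tray
python3 - <<'E'
from h import *
f=np.load('w2.npz'); s=dict(position=f['p'],tcp_rot=f['R'])
W=wworld(f['d'],s); im=f['im'].astype(int); ok=f['d']>0
o=ok&(im[...,0]-im[...,2]>60)&(np.hypot(W[...,0]-.484,W[...,1]-.118)<.06)&(W[...,2]>.079)&(W[...,2]<.15)
P=W[o]; print(len(P),P.min(0),P.max(0),P.mean(0))
# dome sphere-ish / skirt fit
k=(P[:,2]<.104); print('skirt',circ(P[k][:,:2]),k.sum())
a=rect(f,P[:,0].mean(),P[:,1].mean(),.125,.04); save('r2.png',a)
b=P[P[:,2]>.134]; print('apex',b.mean(0))
fl=ok&(im.min(-1)>120)&(np.hypot(W[...,0]-.484,W[...,1]-.118)<.08)&(np.hypot(W[...,0]-.484,W[...,1]-.118)>.035)
print('floor z',np.median(W[fl][:,2]))
E
```

```text
time_s: 2.8
position: [0.4944, 0.0044, 0.2922]
tcp_rot: [[0.909, 0.418, -0.002], [0.418, -0.909, 0.002], [-0.001, -0.002, -1.0]]
force: [-0.3, -0.5, 0.1]
opening: 0.999
grasp_force: 0.0
time_s: 3.4
position: [0.4847, 0.1179, 0.2923]
tcp_rot: [[0.91, 0.415, 0.0], [0.415, -0.91, -0.001], [0.0, 0.001, -1.0]]
force: [0.4, -0.6, -0.1]
opening: 1.001
grasp_force: 0.0
3.4 [0.485 0.118 0.292] [[ 0.91   0.415  0.   ]
 [ 0.415 -0.91  -0.001]
 [ 0.     0.001 -1.   ]] [ 0.446 -0.649 -0.05 ]
reamer 0.77 [ 50. 230. 120. 281.] [0.355 0.338 0.053]
reamer 0.69 [ 72.  76. 163. 152.] [0.511 0.336 0.071]
tray 0.9 [121.  51. 465. 371.] [0.493 0.148 0.074]
2842 [0.45296906 0.09835071 0.07938683] [0.5054978  0.15065597 0.13841483] [0.48565627 0.12673935 0.12159569]
skirt (np.float64(0.4781500644965116), np.float64(0.1236538036952078), np.float64(0.02686770131923223)) 189
apex [0.47895422 0.12442859 0.13536606]
floor z 0.07419973271189004
```

View pics/r2.png

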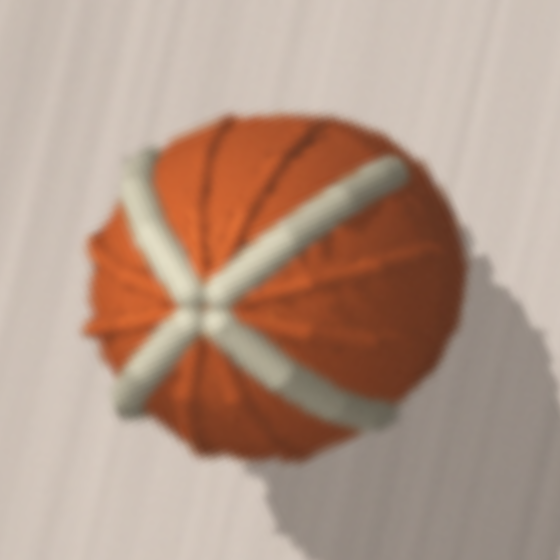

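The rectified crop shows the dome apex at (203, 305) with four white ribs. The skirt circle fits at (0.4782, 0.1237) with r = 26.9 mm, matching the given 27 mm. I'll get the rib yaw from the depth points.

Run:
```python
from h import *
f=np.load('w2.npz'); s=dict(position=f['p'],tcp_rot=f['R'])
W=wworld(f['d'],s); im=f['im'].astype(int); ok=f['d']>0
for c in ([.4782,.1237],[.479,.1244],[.4785,.124]):
    D=W[...,:2]-c; r=np.hypot(D[...,0],D[...,1])
    w=ok&(r<.027)&(r>.007)&(W[...,2]>.1)&(im[...,0]-im[...,2]<60)&(im.min(-1)>110)
    t=np.arctan2(D[...,1],D[...,0])[w]
    z=np.exp(4j*t).mean(); y=np.degrees(np.angle(z))/4%90; print(c,w.sum(),'yaw',y,abs(z))
    for q in range(4):
        d=(np.degrees(t)-y-90*q+45)%360; k=d<90; print('  ',round(y+90*q,1),k.sum(),np.median(d[k])-45)
R=f['R']; print('shift tool mm',(np.array([.4783,.1238,.292])-f['p'])@R*1000)
print('tool x yaw',np.degrees(np.arctan2(R[1,0],R[0,0])))
```

```text
[0.4782, 0.1237] 450 yaw 42.404780869788965 0.8853909743448474
   42.4 166 1.132924704256169
   132.4 134 -3.8904056244442273
   222.4 84 -0.17979945770525774
   312.4 66 3.385494164273382
[0.479, 0.1244] 453 yaw 42.824312486236224 0.9028273456761486
   42.8 164 0.8812781569840524
   132.8 135 -0.560388849695002
   222.8 89 -0.9051002176486804
   312.8 65 -2.4608829415269042
[0.4785, 0.124] 452 yaw 42.54773703661155 0.9005540487711371
   42.5 166 0.9111784820307847
   132.5 135 -2.4882079622573485
   222.5 85 -0.010715525940725001
   312.5 66 1.1251468596786083
shift tool mm [-3.34804152 -8.05740617  0.29407295]
tool x yaw 24.507592321266
```

```bash
python3 -m pendant '[[-0.017,-0.04,0,0,0,0,-1],[-0.017,-0.04,0.2,0,0,0,-1],[-0.017,-0.04,0.4,0,0,0,-1],[-0.017,-0.04,0.6,0,0,0,-1],[-0.017,-0.04,0.68,0,0,0,-1],[-0.017,-0.04,0.715,0,0,0,-1],[-0.017,-0.04,0.72,0,0,0,-1],[-0.017,-0.04,0.72,0,0,0,-1]]' && python3 -m pendant '[[0,0,0,0,0,0,1],[0,0,0,0,0,0,1],[0,0,0,0,0,0,1],[0,0,0,0,0,0,1],[0,0,0,0,0,0,1],[0,0,0,0,0,0,1],[0,0,0,0,0,0,1],[0,0,0,0,0,0,1]]'
```

```text
time_s: 4.35
position: [0.4786, 0.1245, 0.149]
tcp_rot: [[0.91, 0.415, 0.002], [0.415, -0.91, 0.0], [0.001, 0.001, -1.0]]
force: [-0.4, -0.1, 1.1]
opening: 0.998
grasp_force: 0.0
time_s: 5.15
position: [0.4781, 0.1246, 0.1484]
tcp_rot: [[0.91, 0.415, 0.0], [0.415, -0.91, -0.0], [0.0, 0.0, -1.0]]
force: [-0.9, 0.5, 2.9]
opening: 0.6
grasp_force: 30.0
```

```bash
python3 -m pendant '[[0,0,-0.05,0,0,0,1],[0,0,-0.15,0,0,0,1],[0,0,-0.35,0,0,0,1],[0,0,-0.55,0,0,0,1],[0,0,-0.7,0,0,0,1],[0,0,-0.73,0,0,0,1],[0,0,-0.73,0,0,0,1]]'
python3 wl.py w3 reamer
python3 - <<'E'
from h import *
s=readout.read_state(); R=s['tcp_rot']
print(s['opening'],s['grasp_force'],(np.array([.5203,-.1907,.292])-s['position'])@R*1000)
E
```

```text
time_s: 5.85
position: [0.4782, 0.1246, 0.2954]
tcp_rot: [[0.91, 0.415, 0.003], [0.415, -0.91, 0.0], [0.002, 0.001, -1.0]]
force: [0.3, 0.1, -1.1]
opening: 0.601
grasp_force: 30.0
5.85 [0.478 0.125 0.295] [[ 0.91   0.415  0.003]
 [ 0.415 -0.91   0.   ]
 [ 0.002  0.001 -1.   ]] [ 0.331  0.08  -1.105]
reamer 0.96 [ 82.  77. 166. 149.] [0.509 0.336 0.074]
reamer 0.92 [ 55. 226. 128. 302.] [0.346 0.332 0.062]
0.5980846433957039 29.996299816730243 [-91.38973493 304.7701368    1.09442132]
```

View pics/w3.png

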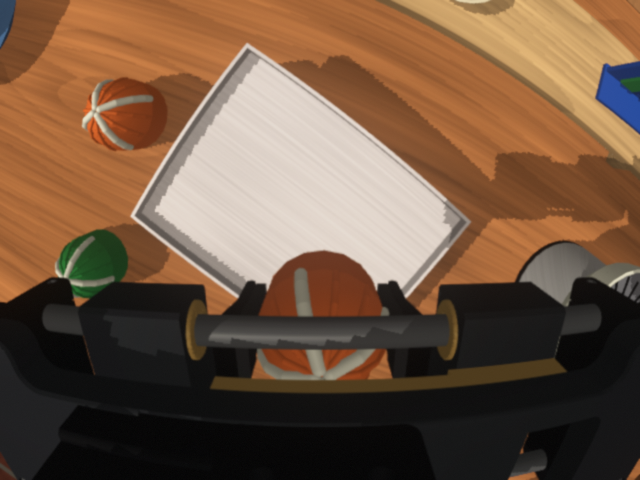

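The reamer is held upright in the gripper, seen at (322, 320), and the tray is empty. I'll carry it over the press and turn it +12.3° (az about -0.068).

```bash
python3 -m pendant '[[-0.03,0.09,0,0,0,0,1],[-0.09,0.3,0,0,0,0,1],[-0.15,0.5,0,0,0,0,1],[-0.21,0.7,0,0,0,0,1],[-0.26,0.87,0,0,0,0,1],[-0.27,0.9,0,0,0,0,1],[-0.27,0.9,0,0,0,0,1]]' && python3 -m pendant '[[-0.02,0.07,0,0,0,-0.02,1],[-0.07,0.23,0,0,0,-0.05,1],[-0.13,0.43,0,0,0,-0.068,1],[-0.175,0.59,0,0,0,-0.068,1],[-0.187,0.624,0,0,0,-0.068,1],[-0.187,0.624,0,0,0,-0.068,1],[-0.187,0.624,0,0,0,-0.068,1],[-0.187,0.624,0,0,0,-0.068,1]]'
python3 wl.py w4
python3 - <<'E'
from h import *
f=np.load('w4.npz'); s=dict(position=f['p'],tcp_rot=f['R']); p=f['p'];R=f['R']
print('err tool mm',(np.array([.5203,-.1907,p[2]])-p)@R*1000,'yaw',np.degrees(np.arctan2(R[1,0],R[0,0])))
W=wworld(f['d'],s); L=(W-p)@R; im=f['im'].astype(int); ok=f['d']>0
o=ok&(np.abs(L[...,0])<.035)&(np.abs(L[...,1])<.026)&(L[...,2]>.0)&(L[...,2]<.08)
w=o&(im[...,0]-im[...,2]<60)&(im.min(-1)>110); og=o&(im[...,0]-im[...,2]>60)
print(w.sum(),og.sum(),L[og].min(0),L[og].max(0))
v=L[w]; k=(v[:,0]>.006); print('front rib: local tool angle',np.degrees(np.arctan2(v[k,1],v[k,0])).round(0)[::8], 'skirt',circ(L[og&(L[...,2]>.043)][:,:2]),(og&(L[...,2]>.043)).sum())
E
```

```text
time_s: 6.65
position: [0.5029, -0.0624, 0.2924]
tcp_rot: [[0.911, 0.412, -0.004], [0.412, -0.911, 0.002], [-0.003, -0.003, -1.0]]
force: [-0.6, -0.1, 0.3]
opening: 0.604
grasp_force: 30.0
time_s: 7.45
position: [0.5208, -0.1886, 0.2939]
tcp_rot: [[0.8, 0.6, -0.001], [0.6, -0.8, 0.001], [-0.0, -0.002, -1.0]]
force: [-0.5, 0.8, -0.6]
opening: 0.601
grasp_force: 30.0
7.45 [ 0.521 -0.189  0.294] [[ 0.8    0.6   -0.001]
 [ 0.6   -0.8    0.001]
 [-0.    -0.002 -1.   ]] [-0.508  0.786 -0.594]
err tool mm [-1.69135271  1.40271479 -0.00239933] yaw 36.86430998584781
1669 7362 [-0.01658215 -0.02598627  0.01007709] [0.0273184  0.02588716 0.07316633]
front rib: local tool angle [-12. -16. -17. -18. -18. -19. -20. -14. -14. -16. -18. -20. -13. -15.
 -16. -18. -20. -13. -14. -17. -18. -20. -14. -15. -17. -18. -19. -13.
 -14. -16. -17. -20. -13. -16. -20. -14. -17. -22. -14. -19. -11. -15.
 -19. -12. -15. -19. -12. -16. -21. -13. -16. -23.  -7. -28. -10.  66.
 -17.  -2. -24.  -8. -28. -11.  64. -16.  59. -22.  -4. -21.  -4. -16.
 -28.  -5. -15. -25.   1. -11.] skirt (np.float64(-3.631045742368155e-05), np.float64(0.00023596401578043606), np.float64(0.02659854159646088)) 1961
```

The rib in the grip measures 54–55° world against splines at 55°, and the underside is 73 mm below the TCP. So home is at TCP z ≈ 0.198 and caught teeth would stop it at ≈ 0.214. I'll correct xy and descend to just above the nose.

```bash
python3 -m pendant '[[-0.0085,0.007,0.1,0,0,0,1],[-0.0085,0.007,0.2,0,0,0,1],[-0.0085,0.007,0.28,0,0,0,1],[-0.0085,0.007,0.32,0,0,0,1],[-0.0085,0.007,0.33,0,0,0,1],[-0.0085,0.007,0.33,0,0,0,1],[-0.0085,0.007,0.33,0,0,0,1]]'
python3 - <<'E'
from h import *
import time
P=[]
s=readout.read_state(); R=s['tcp_rot']; print(s['position'],s['force'],(np.array([.5203,-.1907,.2])-s['position'])@R*1000)
E
```

```text
time_s: 8.2
position: [0.5213, -0.1929, 0.2291]
tcp_rot: [[0.801, 0.599, 0.002], [0.599, -0.801, -0.001], [0.001, 0.002, -1.0]]
force: [-0.1, 0.0, -1.5]
opening: 0.606
grasp_force: 30.0
[ 0.52130846 -0.19290794  0.22908298] [-0.12128974  0.00756019 -1.52909363] [ 0.49387241 -2.41923101 29.07945811]
```

Run:
```python
from h import *
E=[]
for i in range(8):
    capture('side'); s=readout.read_state(); E.append(np.r_[(np.array([.5203,-.1907,.198])-s['position'])@s['tcp_rot']*1000,s['force']])
E=np.array(E); print(E.mean(0).round(2),E.std(0).round(2))
```

```text
[ 0.75 -2.28 30.82  0.19 -0.08 -0.8 ] [0.12 0.14 0.25 0.35 0.24 0.33]
```

```bash
python3 -m pendant '[[0.004,-0.011,0,0,0,0,1],[0.004,-0.011,0.01,0,0,0,1],[0.004,-0.011,0.025,0,0,0,1],[0.004,-0.011,0.04,0,0,0,1],[0.004,-0.011,0.055,0,0,0,1],[0.004,-0.011,0.055,0,0,0,1],[0.004,-0.011,0.055,0,0,0,1]]'
python3 - <<'E'
from h import *
E=[]
for i in range(4):
    capture('side'); s=readout.read_state(); E.append(np.r_[(np.array([.5203,-.1907,.198])-s['position'])@s['tcp_rot']*1000,s['force']])
E=np.array(E); print(E.mean(0).round(2),E.std(0).round(2))
E
```

```text
time_s: 9.3
position: [0.5201, -0.1906, 0.217]
tcp_rot: [[0.801, 0.598, -0.0], [0.598, -0.801, 0.0], [-0.0, -0.0, -1.0]]
force: [0.4, -0.4, -1.5]
opening: 0.6
grasp_force: 30.0
[ 0.04  0.12 19.29 -0.76 -0.17 -0.91] [0.01 0.02 0.07 0.36 0.35 0.82]
```

No contact yet and it is centred. I'll step down through the spline-top height, watching the force.

```bash
python3 -m pendant '[[0,0,0.008,0,0,0,1],[0,0,0.015,0,0,0,1],[0,0,0.02,0,0,0,1],[0,0,0.02,0,0,0,1]]'; python3 -m pendant '[[0,0,0.005,0,0,0,1],[0,0,0.01,0,0,0,1],[0,0,0.01,0,0,0,1]]'
```

```text
time_s: 9.9
position: [0.52, -0.1905, 0.213]
tcp_rot: [[0.801, 0.598, -0.0], [0.598, -0.801, 0.0], [-0.0, -0.001, -1.0]]
force: [-0.3, 0.5, -0.5]
opening: 0.597
grasp_force: 30.0
time_s: 10.2
position: [0.5201, -0.1905, 0.2111]
tcp_rot: [[0.801, 0.598, -0.0], [0.598, -0.801, 0.0], [-0.0, -0.0, -1.0]]
force: [0.8, -0.6, -1.5]
opening: 0.604
grasp_force: 30.0
```

```bash
python3 -m pendant '[[0,0,0.01,0,0,0,1],[0,0,0.02,0,0,0,1],[0,0,0.02,0,0,0,1]]'; python3 -m pendant '[[0,0,0.01,0,0,0,1],[0,0,0.02,0,0,0,1],[0,0,0.03,0,0,0,1],[0,0,0.03,0,0,0,1]]'
```

```text
time_s: 10.5
position: [0.5199, -0.1905, 0.2069]
tcp_rot: [[0.801, 0.598, -0.001], [0.598, -0.801, 0.0], [-0.0, -0.001, -1.0]]
force: [0.5, -0.2, 0.7]
opening: 0.602
grasp_force: 30.0
time_s: 10.9
position: [0.5199, -0.1905, 0.2009]
tcp_rot: [[0.801, 0.598, -0.001], [0.598, -0.801, 0.0], [-0.0, -0.001, -1.0]]
force: [-0.5, 0.5, -1.1]
opening: 0.599
grasp_force: 30.0
```

It meshed with no resistance. Next is home, then pressing in small steps.

```bash
python3 -m pendant '[[0,0,0.005,0,0,0,1],[0,0,0.01,0,0,0,1],[0,0,0.015,0,0,0,1],[0,0,0.015,0,0,0,1],[0,0,0.015,0,0,0,1]]'; for i in 1 ; do python3 -m pendant '[[0,0,0.005,0,0,0,1],[0,0,0.005,0,0,0,1],[0,0,0.005,0,0,0,1]]'; done;  python3 -m pendant '[[0,0,0.005,0,0,0,1],[0,0,0.005,0,0,0,1],[0,0,0.005,0,0,0,1]]'
```

```text
time_s: 11.4
position: [0.5202, -0.1906, 0.1984]
tcp_rot: [[0.801, 0.598, 0.0], [0.598, -0.801, -0.0], [0.0, 0.0, -1.0]]
force: [-0.5, -0.4, 1.3]
opening: 0.599
grasp_force: 30.0
time_s: 11.7
position: [0.5202, -0.1906, 0.1975]
tcp_rot: [[0.801, 0.598, 0.0], [0.598, -0.801, -0.0], [0.0, 0.0, -1.0]]
force: [-1.3, -0.5, 3.0]
opening: 0.606
grasp_force: 30.0
time_s: 12.0
position: [0.5202, -0.1906, 0.1964]
tcp_rot: [[0.801, 0.598, 0.0], [0.598, -0.801, -0.0], [0.0, 0.0, -1.0]]
force: [-0.8, -0.4, 4.6]
opening: 0.604
grasp_force: 30.0
```

```bash
python3 -m pendant '[[0,0,0.005,0,0,0,1],[0,0,0.01,0,0,0,1],[0,0,0.01,0,0,0,1]]';  python3 -m pendant '[[0,0,0.005,0,0,0,1],[0,0,0.005,0,0,0,1],[0,0,0.005,0,0,0,1]]';  python3 -m pendant '[[0,0,0.005,0,0,0,1],[0,0,0.005,0,0,0,1],[0,0,0.005,0,0,0,1]]'
```

```text
time_s: 12.3
position: [0.5202, -0.1906, 0.1944]
tcp_rot: [[0.801, 0.598, 0.0], [0.598, -0.801, -0.0], [0.0, 0.0, -1.0]]
force: [-1.8, 0.3, 6.4]
opening: 0.602
grasp_force: 30.0
time_s: 12.6
position: [0.5202, -0.1906, 0.1944]
tcp_rot: [[0.801, 0.598, 0.0], [0.598, -0.801, -0.0], [0.0, 0.001, -1.0]]
force: [-2.8, 1.1, 11.2]
opening: 0.606
grasp_force: 30.0
time_s: 12.9
position: [0.5202, -0.1906, 0.1943]
tcp_rot: [[0.801, 0.599, 0.001], [0.599, -0.801, -0.001], [0.0, 0.001, -1.0]]
force: [-3.3, 1.5, 17.9]
opening: 0.604
grasp_force: 30.0
```

The TCP stopped at z = 0.1944, 4 mm below first contact, and the force rose to about 18 N, so the shaft is against its stop. One check before handing in.

Run:
```python
from h import *
for i in range(4):
    im,d=capture('side'); s=readout.read_state(); print(s['time_s'],s['position'],s['force'],s['grasp_force'])
save('s2.png',cv2.resize(im[110:260,280:480],(800,600)))
```

```text
12.95 [ 0.52016708 -0.19055495  0.19429661] [-3.5351592   2.09283662 17.10293592] 29.996698722607107
13.0 [ 0.52017481 -0.19058697  0.19431423] [-5.22301405  2.49630758 17.74560291] 29.996802799569195
13.05 [ 0.52019025 -0.19059754  0.19430741] [-4.40341848  2.53065027 17.94280437] 29.996949508713442
13.1 [ 0.52017616 -0.19060116  0.19430864] [-4.75340271  2.43133889 17.87594194] 29.997056951042396
```

View pics/s2.png

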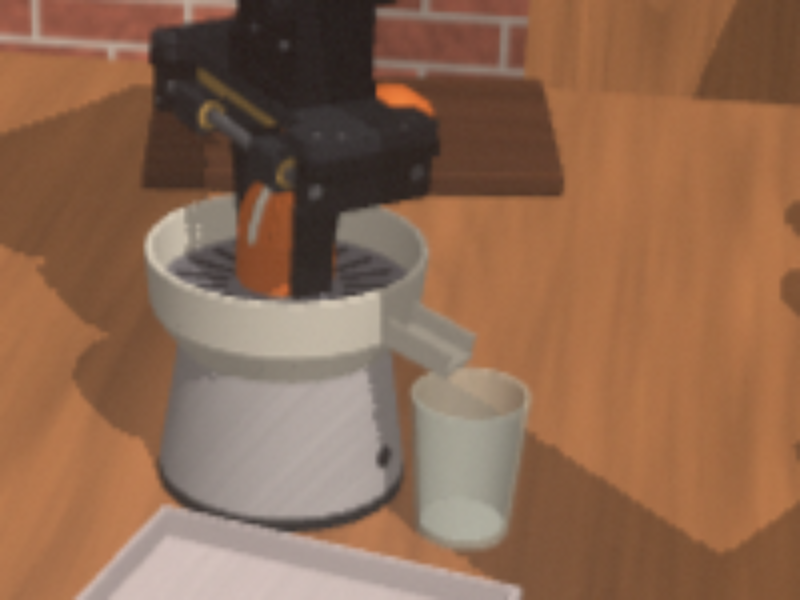

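The crop shows the cone seated low in the bowl at (265, 240), still in the fingers, with the tumbler standing untouched at (470, 455). The push is steady at about 18 N.

```bash
python3 -c "
from rig import bot
print(bot.hand_in())"
```

```text
the job is handed in; nothing more can be done
None
```

I fitted the reamer home on the splined shaft and handed the job in with the shaft against its stop, the gripper still holding the cone and pressing at about 18 N; the hand-in returned no verdict.

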